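Move network modules to the new rack in reverse order

TASK

Move the four network modules from the grey old rack into the white new rack in reverse order: the one that stood leftmost in the old rack goes into the rightmost slot of the new one, and so on, left and right as seen from the robot. Set each one down, without dropping it, so that it stands upright on the floor of its slot, square to the rack and about in the middle.

Things in the scene. Friction and masses are not known exactly. Their poses are not given: they have to be found in the camera images.
- blue_module (a point): Loose blue network module: upright plastic box, 44 mm (its x, rack front to back) by 28 mm (its y, along the row) by 90 mm tall (its z), 0.15 to 0.3 kg, with a port on each narrow face. The point is its centre, 45 mm above its underside. Starts in a slot of the grey rack, axes in line with the rack's; neighbours 21 mm away in y, free in x, so grip it by the narrow faces, 44 mm apart.
- black_module (a point): Loose black network module: upright plastic box, 44 mm (its x, rack front to back) by 28 mm (its y, along the row) by 90 mm tall (its z), 0.15 to 0.3 kg, with a port on each narrow face. The point is its centre, 45 mm above its underside. Starts in a slot of the grey rack, axes in line with the rack's; neighbours 21 mm away in y, free in x, so grip it by the narrow faces, 44 mm apart.
- orange_module (a point): Loose orange network module: upright plastic box, 44 mm (its x, rack front to back) by 28 mm (its y, along the row) by 90 mm tall (its z), 0.15 to 0.3 kg, with a port on each narrow face. The point is its centre, 45 mm above its underside. Starts in a slot of the grey rack, axes in line with the rack's; neighbours 21 mm away in y, free in x, so grip it by the narrow faces, 44 mm apart.
- green_module (a point): Loose green network module: upright plastic box, 44 mm (its x, rack front to back) by 28 mm (its y, along the row) by 90 mm tall (its z), 0.15 to 0.3 kg, with a port on each narrow face. The point is its centre, 45 mm above its underside. Starts in a slot of the grey rack, axes in line with the rack's; neighbours 21 mm away in y, free in x, so grip it by the narrow faces, 44 mm apart.
- tag_blue: Fixed flat blue label chip, 16 x 30 x 4 mm, on a 20 mm deep, 14 mm high ledge at the far (+x) side of the grey old rack, beside the slot in which the blue module stands at the start; it stays there as the record of the old order. Origin: centre of its underside, 45 mm in +x of that slot's centre.
- tag_black: Fixed flat black label chip, 16 x 30 x 4 mm, on a 20 mm deep, 14 mm high ledge at the far (+x) side of the grey old rack, beside the slot in which the black module stands at the start; it stays there as the record of the old order. Origin: centre of its underside, 45 mm in +x of that slot's centre.
- tag_orange: Fixed flat orange label chip, 16 x 30 x 4 mm, on a 20 mm deep, 14 mm high ledge at the far (+x) side of the grey old rack, beside the slot in which the orange module stands at the start; it stays there as the record of the old order. Origin: centre of its underside, 45 mm in +x of that slot's centre.
- tag_green: Fixed flat green label chip, 16 x 30 x 4 mm, on a 20 mm deep, 14 mm high ledge at the far (+x) side of the grey old rack, beside the slot in which the green module stands at the start; it stays there as the record of the old order. Origin: centre of its underside, 45 mm in +x of that slot's centre.
- old_rack: Fixed grey rack with all modules at the start, left or right of the white one. 70 (x) by 201 (y, the row) by 22 mm high, four slots. Origin: underside centre, on the table. Slot centres on its y axis at -73.5, -24.5, 24.5, 73.5 mm; slots 60 (x) by 44 mm (y) inside, floor 5 mm above the table, walls 5 mm thick, tops at 22 mm. x points away from the robot, y to the robot's left, within 0.3 rad. 
- new_rack: Fixed white rack, empty at the start. 70 (x) by 201 (y, the row) by 22 mm high, four slots. Origin: underside centre, on the table. Slot centres on its y axis at -73.5, -24.5, 24.5, 73.5 mm; slots 60 (x) by 44 mm (y) inside, floor 5 mm above the table, walls 5 mm thick, tops at 22 mm. x points away from the robot, y to the robot's left, within 0.3 rad. 
Not all that is in view belongs to the job. Of the things shaped like the part that bears green_module, the green one is meant. Of the things shaped like the part that bears orange_module, the orange one is meant.

How it is judged:
By the outcome, as a careful person would: the job done as asked, in the order asked, and still so for the second after the job is handed in, with the robot touching nothing.
It also fails if it takes over 102 s, if anything falls off the work surface, if the arm or the gripper's body presses on something with over 40 N, if the wrist force passes 120 N, or if a joint passes its speed limit or range.

ROBOT

A 6-joint arm with a two-finger parallel gripper is mounted at the origin on the work surface. World frame = base frame: x ahead of the robot, y to its left, z up, the work surface at z = 0. Lengths are in m, angles in rad, forces in N, time in s.
With the tool pointing down it reaches from about 0.325 to 0.85 m from the base axis. Payload 4.4 kg.
Tool frame: the origin (TCP) lies on the centre line of the jaws, within the pads' length; the fingertips stand 17 mm ahead of it and the grasp point (between the pads) lies 2 mm behind it; z points along the fingers, y is the line along which they close (so a half turn about z gives the same grasp; the last joint's range is limited). The gripper opens to 94 mm and grips with 3 to 60 N. Pads are 16 mm wide; open, the fingers measure 119 mm over their backs; the gripper's body (75 mm by 177 mm) begins 78 mm behind the grasp point.
Start: joints at [-1.278, 0.207, 1.542, -0, 1.393, -0.15], TCP at [0.247, -0.519, 0.222] pointing down, gripper open.
Joint ranges: [-2.73, 2.73], [-0.86, 2.22], [0.23, 2.46], [-1.11, 4.25], [0.08, 2.63], [-2.82, 2.82]. Speed limits (rad/s): [2.79, 2.79, 3.14, 3.14, 3.14, 3.14].

INTERFACE

Orientations are given as a unit quaternion [x, y, z, w].
In Python, from plant import robot gives the robot as it stands. The module is installed in compiled form; this text tells all that it offers.
- The arm moves only by the tool move_arm, never from a script. Its arguments are lists of equal length, an entry for each row: "jaw": the finger opening in cm, from 0 to 9.4; "slide": the shift along the world's x, y, z in cm, a list of three; "spin": the turn about the world's z in degrees. A call has 1 to 20 rows; each row is the pose to reach, as a shift and turn from the pose commanded when the call began; what a row does not reach only later rows make up. A row lasts 1/10 s, in which the tool goes at most 50 mm and 8.59 degrees, less where a joint would pass 70% of its speed; a pose out of reach is approached as far as the arm can. A call with a gripper value outside its range is refused whole. The fingers move at their own pace and stop on an object; "force" is the grip in N (left out, the last holds). Time passes only in rows, so rows that repeat a pose let the fingers close. It gives the time, the measured TCP pose, the force, the opening and the grip force at its end, in the units of the state.
- robot.state(): the state, without advancing time (a new reading comes with each control period).
- robot.grab_frame(name): name is "side" or "top"; returns the picture (480x640x3 uint8, blue, green, red); there is no depth.
- robot.calibration(name): a dict with "camera_matrix" (3x3 intrinsics, pixels), "rvec" (rotation vector, rad) and "tvec" (3), from world to camera coordinates, as OpenCV has them. Camera axes: x right, y down, z forward; pixel columns grow to the right and rows downward; lengths in m; the calibration is good to about 2 mm. A picture is of the moment at which its call begins. calibration takes no time and is no camera call.
- robot.close_job(): hands the job in; it is judged then, once.
The state is a dict: "time_s": time; "joint_positions": joint angles; "joint_vel": joint speeds; "joint_torque": joint torques, N m; "tcp_pos": TCP position; "orientation": TCP orientation; "force": force on the tool from outside, world axes, zero at the start; "moment": the same for the moment, N m; "width": finger opening in m; "finger_force": force on a finger pad.
Only numpy, scipy, OpenCV 4.12 (cv2) and the standard library are available. Lean on these libraries where they do the work, as an engineer would, in place of code of your own. Each camera call takes 0.05 s, during which the arm holds its last target. There are 200 camera calls.

## Working session

There is one attempt and no reset: what is moved stays moved. The work goes in short steps, Python scripts to look and compute and a tool call to move; the robot and the scene stay as the last step left them, time stands still between calls to the robot, and variables do not carry over. Pictures are saved under pics/ and viewed, at most 14 in all, crops included, and the job is handed in when it is done.

Besides the shell and the picture viewer there is one more tool, called after "Call:" as name(argument=value, ...), one argument or row to a line, values as JSON. move_arm: Moves the arm, as the interface text tells. Its arguments: {"type":"object","properties":{"jaw":{"type":"array"},"slide":{"type":"array"},"spin":{"type":"array"},"force":{"type":"number"}},"required":["jaw","slide","spin"]}

```bash
mkdir -p pics; python3 - <<'E'
from plant import robot
import cv2
for n in("top","side"):
    cv2.imwrite(f"pics/{n}0.png",robot.grab_frame(n)); c=robot.calibration(n); print(n,c)
s=robot.state();print(s)
E
```

```text
top {'camera_matrix': array([[576.44925146,   0.        , 310.15325266],
       [  0.        , 576.44925146, 248.15619405],
       [  0.        ,   0.        ,   1.        ]]), 'rvec': array([ 2.15044613, -2.17373736,  0.12122729]), 'tvec': array([0.01660889, 0.56424597, 0.96096621])}
side {'camera_matrix': array([[537.3145672 ,   0.        , 312.77606803],
       [  0.        , 537.3145672 , 250.0851039 ],
       [  0.        ,   0.        ,   1.        ]]), 'rvec': array([ 2.33465308e+00, -6.03386034e-02,  2.33262354e-03]), 'tvec': array([-0.54784784,  0.06860678,  0.91680623])}
{'time_s': 0.1, 'joint_positions': array([-1.27751778e+00,  2.07327187e-01,  1.54279393e+00,  4.11761075e-06,
        1.39347784e+00, -1.50519659e-01]), 'joint_vel': array([-0.00044537, -0.00105877, -0.00346256, -0.00090761, -0.00017911,
       -0.00036735]), 'joint_torque': array([-2.33566561e-04, -3.71863389e+01, -2.82291931e+01,  6.99267536e-02,
        3.11058643e-02, -4.65532150e-05]), 'tcp_pos': array([ 0.24667078, -0.51864718,  0.22141933]), 'orientation': array([ 9.75480839e-01,  2.20082090e-01, -6.95225664e-05, -1.00074099e-03]), 'force': array([-0.63370071,  0.21785524, -0.13290783]), 'moment': array([0.06536599, 0.04919364, 0.03956709]), 'finger_force': 0.0, 'width': 0.0941346569609113}
```

View pics/top0.png

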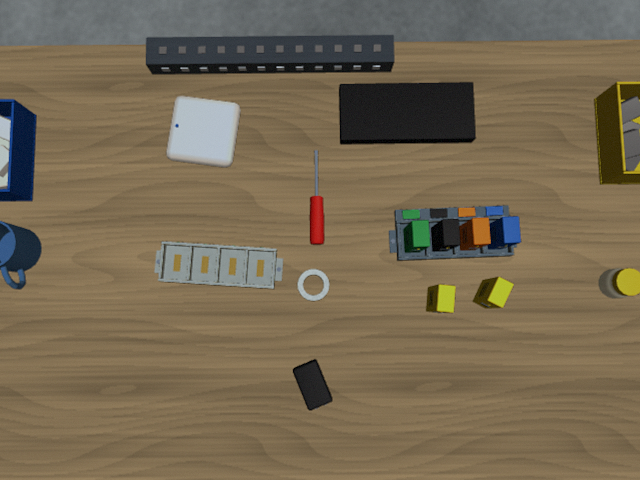

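View pics/side0.png

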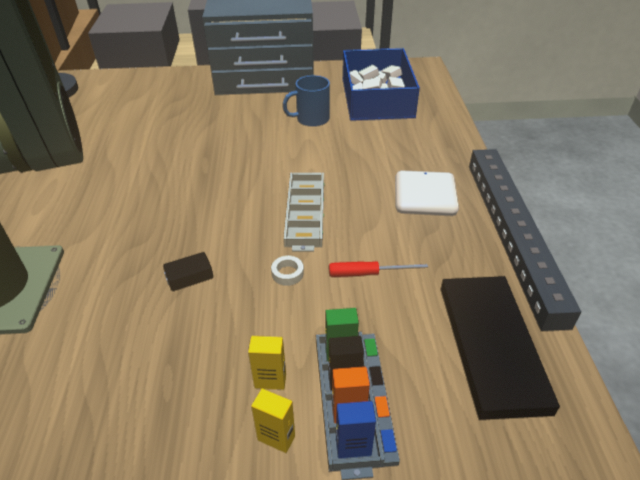

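The top view shows the old rack at about (455,235), with green, black, orange and blue from left to right (tags agree). The empty white rack is at about (220,265).
- **Candidates for modules:** green (417,235), black (445,235), orange (475,233) and blue (506,230). Lookalikes are two yellow boxes (441,298) and (494,292), a dark block (312,385) and a black box (407,112).
- **Choice:** the four in the grey rack, each matching its tag.

```bash
cat > h.py <<'E'
import cv2,numpy as np
from plant import robot
def ray(cam,uv,z):
    c=robot.calibration(cam);K=c["camera_matrix"];R=cv2.Rodrigues(c["rvec"])[0];t=c["tvec"].ravel()
    d=R.T@np.linalg.inv(K)@np.array([uv[0],uv[1],1.]);o=-R.T@t
    return (o+d*(z-o[2])/d[2])[:2]
def warp(cam,img,z,x0,x1,y0,y1,s=2000):
    "rectified plane at z; image up=+x left=+y; s px/m"
    w=np.float32([[x1,y1],[x1,y0],[x0,y0],[x0,y1]])
    c=robot.calibration(cam)
    p=cv2.projectPoints(np.c_[w,np.full(4,z)].astype(float),c["rvec"],c["tvec"],c["camera_matrix"],None)[0].reshape(4,2).astype(np.float32)
    W,H=int((y1-y0)*s),int((x1-x0)*s)
    return cv2.warpPerspective(img,cv2.getPerspectiveTransform(p,np.float32([[0,0],[W,0],[W,H],[0,H]])),(W,H))
def blobs(m,amin=30):
    cs=cv2.findContours(m.astype(np.uint8),cv2.RETR_EXTERNAL,cv2.CHAIN_APPROX_NONE)[0]
    return [c for c in cs if cv2.contourArea(c)>amin]
E
python3 - <<'E'
from h import *
im=cv2.imread("pics/top0.png");sd=cv2.imread("pics/side0.png")
for n,I in(("top",im),("side",sd)):
    H=cv2.cvtColor(I,cv2.COLOR_BGR2HSV)
    for col,(a,b) in dict(orange=(6,14),yellow=(25,33),green=(50,75),blue=(105,118)).items():
        m=cv2.inRange(H,(a,150,70),(b,255,255))
        for c in blobs(m):
            u,v=c.reshape(-1,2).mean(0)
            if n=="top" and not(380<u<530 and 195<v<320):continue
            if n=="side" and not(240<u<400 and v>290):continue
            r=cv2.minAreaRect(c);M=cv2.moments(c);g=(M["m10"]/M["m00"],M["m01"]/M["m00"])
            print(n,col,np.round(g,1),cv2.contourArea(c),"z.018",np.round(ray(n,g,.018),4),"z.095",np.round(ray(n,g,.095),4))
# white rack
H=cv2.cvtColor(im,cv2.COLOR_BGR2HSV)
m=cv2.inRange(H,(0,0,130),(180,60,255));m[:225]=0;m[300:]=0;m[:,:140]=0;m[:,292:]=0
m=cv2.morphologyEx(m,cv2.MORPH_CLOSE,np.ones((5,5)))
c=max(blobs(m),key=cv2.contourArea);print("white",cv2.boundingRect(c),cv2.minAreaRect(c))
# floor marks
m2=cv2.inRange(H,(12,80,100),(28,255,255));
for c in blobs(m2[240:285,165:275],20):
    g=c.reshape(-1,2).mean(0)+[165,240];print("mark",g,np.round(ray("top",g,.005),4))
cv2.imwrite("pics/rw.png",warp("top",im,.022,.38,.58,.08,.38))
a=cv2.resize(im[190:320,380:530],None,fx=4,fy=4,interpolation=cv2.INTER_CUBIC);cv2.imwrite("pics/crop1.png",a)
cv2.imwrite("pics/rw0.png",np.vstack([warp("top",im,.022,.4,.54,.06,.36,2400)]))
E
```

```text
top yellow [445.6 297.9] 424.0 z.018 [ 0.4769 -0.2228] z.095 [ 0.4749 -0.2049]
top yellow [500.1 291.8] 435.0 z.018 [ 0.4863 -0.3175] z.095 [ 0.4837 -0.2924]
top green [420.4 233.3] 393.0 z.018 [ 0.5901 -0.1828] z.095 [ 0.5795 -0.168 ]
top green [410.4 213.8] 112.0 z.018 [ 0.6248 -0.1664] z.095 [ 0.6115 -0.1529]
top blue [510.7 229.5] 389.5 z.018 [ 0.5952 -0.3413] z.095 [ 0.5841 -0.3143]
top blue [494.  210.4] 126.5 z.018 [ 0.6293 -0.3136] z.095 [ 0.6157 -0.2887]
side orange [381.7 406.3] 201.5 z.018 [ 0.6303 -0.2644] z.095 [ 0.6187 -0.3082]
side orange [349.7 384.1] 1177.5 z.018 [ 0.5904 -0.2277] z.095 [ 0.5835 -0.2758]
side yellow [271.4 403.3] 671.5 z.018 [ 0.4812 -0.2517] z.095 [ 0.4871 -0.297 ]
side yellow [265.3 344.6] 512.0 z.018 [ 0.4709 -0.1532] z.095 [ 0.478  -0.2101]
side green [370.6 347.1] 87.5 z.018 [ 0.6272 -0.1667] z.095 [ 0.616 -0.222]
side blue [388.1 440.4] 223.0 z.018 [ 0.6318 -0.3132] z.095 [ 0.62   -0.3513]
side blue [355.8 413.1] 702.0 z.018 [ 0.5943 -0.2726] z.095 [ 0.587  -0.3154]
white (154, 241, 130, 48) ((218.44790649414062, 264.3158264160156), (128.16470336914062, 40.4920654296875), 3.6522226333618164)
mark [180.51515152 283.60606061] [0.5072 0.2392]
mark [259.875 267.575] [0.534  0.0996]
mark [232.07142857 266.        ] [0.5373 0.1487]
mark [204.36585366 264.2195122 ] [0.541  0.1976]
mark [176.69047619 262.47619048] [0.5446 0.2465]
mark [221.19555556 241.72      ] [0.5807 0.1681]
```

View pics/crop1.png

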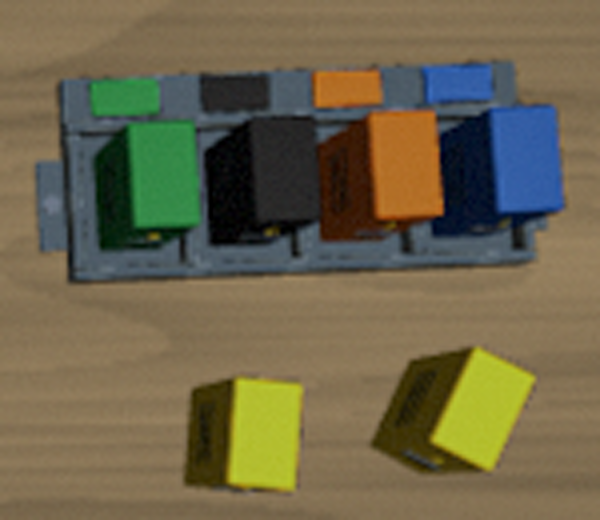

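View pics/rw.png

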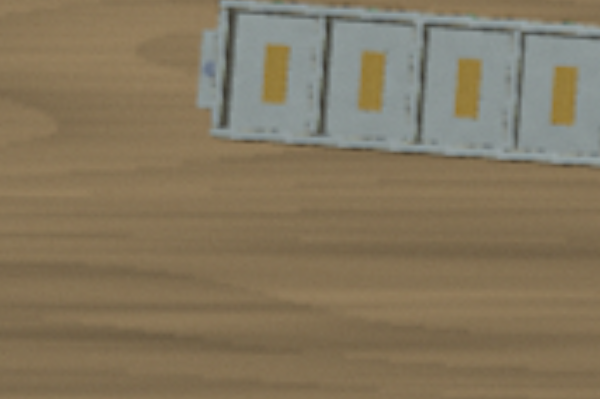

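The crop confirms green, black, orange and blue, each next to its own tag, with the yellow boxes outside the rack. The rectified view shows the white rack, its left end at about (222,70) and the floor marks centred in the slots. Next I cross-check the white rack in the side view and compute all targets.

```bash
python3 - <<'E'
from h import *
sd=cv2.imread("pics/side0.png");H=cv2.cvtColor(sd,cv2.COLOR_BGR2HSV)
m=cv2.inRange(H,(12,80,100),(28,255,255))[170:245,288:325]
for c in blobs(m,8):
    M=cv2.moments(c);g=np.array([M["m10"]/M["m00"]+288,M["m01"]/M["m00"]+170]);print(g,cv2.contourArea(c),np.round(ray("side",g,.005),4))
E
```

```text
[303.5        234.47348485] 44.0 [0.5359 0.1027]
[304.5 217. ] 28.0 [0.5394 0.1527]
[305.5 200.5] 13.0 [0.5431 0.2033]
[323.41666667 232.27380952] 28.0 [0.5731 0.1064]
[306.5 185.5] 13.0 [0.5468 0.2525]
[303.74509804 170.94117647] 42.5 [0.5428 0.304 ]
```

Call:
move_arm(
  jaw=[6.4, 6.4, 6.4, 6.4, 6.4, 6.4, 6.4, 6.4, 6.4, 6.4, 6.4, 6.4, 6.4, 6.4, 6.4, 6.4],
  slide=[
    [3, 3, 0],
    [6, 6, 0],
    [9, 9.5, 0],
    [12, 12.5, 0],
    [15, 16, 0],
    [18, 19, 0],
    [21, 22, 0],
    [24, 25, -1],
    [27, 28, -2],
    [30, 31.5, -2],
    [32, 33.5, -2],
    [33.4, 35.1, -2],
    [33.4, 35.1, -2],
    [33.4, 35.1, -2],
    [33.4, 35.1, -2],
    [33.4, 35.1, -2],
  ],
  spin=[6, 12, 18, 24, 30, 36, 42, 48, 54, 60, 64, 66.4, 66.4, 66.4, 66.4, 66.4],
  force=25,
)

```text
time_s: 1.7
tcp_pos: [0.5802, -0.1693, 0.2024]
orientation: [0.696, 0.718, -0.0, -0.0]
force: [-0.3, 0.3, -0.1]
width: 0.0641
finger_force: 0.0
```

Call:
move_arm(
  jaw=[6.4, 6.4, 6.4, 6.4, 6.4, 6.4, 6.4, 6.4, 4, 4, 4, 4, 4, 4, 4, 4],
  slide=[
    [0.1, 0.1, -3],
    [0.1, 0.1, -6],
    [0.1, 0.1, -9],
    [0.1, 0.1, -12],
    [0.1, 0.1, -14.4],
    [0.1, 0.1, -14.4],
    [0.1, 0.1, -14.4],
    [0.1, 0.1, -14.4],
    [0.1, 0.1, -14.4],
    [0.1, 0.1, -14.4],
    [0.1, 0.1, -14.4],
    [0.1, 0.1, -14.4],
    [0.1, 0.1, -14.4],
    [0.1, 0.1, -14.4],
    [0.1, 0.1, -14.4],
    [0.1, 0.1, -14.4],
  ],
  spin=[0, 0, 0, 0, 0, 0, 0, 0, 0, 0, 0, 0, 0, 0, 0, 0],
  force=25,
)

```text
time_s: 3.3
tcp_pos: [0.5822, -0.1676, 0.0594]
orientation: [0.696, 0.718, 0.0, 0.0]
force: [-1.4, 0.6, 6.2]
width: 0.0438
finger_force: 25.0
```

Call:
move_arm(
  jaw=[4, 4, 4, 4, 4, 4, 4, 4, 4, 4, 4, 4, 4, 4, 4, 4, 4, 4, 4, 4],
  slide=[
    [0, 0, 1],
    [0, 0, 3],
    [0, 0, 6],
    [0, 0, 9],
    [0, 0, 11],
    [0, 0, 12],
    [0, 0, 12],
    [-0.3, 2, 12],
    [-0.8, 5, 12],
    [-1.5, 8, 12],
    [-2, 11, 12],
    [-2.5, 14, 12],
    [-3, 17, 12],
    [-3.5, 20, 12],
    [-4, 23, 12],
    [-4.5, 25, 12],
    [-4.7, 26.8, 12],
    [-4.7, 26.8, 12],
    [-4.7, 26.8, 12],
    [-4.7, 26.8, 12],
  ],
  spin=[0, 0, 0, 0, 0, 0, 0, 0, -1, -2, -3, -4, -5, -5.9, -5.9, -5.9, -5.9, -5.9, -5.9, -5.9],
)

```text
time_s: 5.3
tcp_pos: [0.5342, 0.1003, 0.1775]
orientation: [0.732, 0.681, -0.001, -0.0]
force: [0.5, -0.4, -2.9]
width: 0.0439
finger_force: 25.0
```

```bash
python3 - <<'E'
from h import *
a=robot.grab_frame("top");b=robot.grab_frame("side")
cv2.imwrite("pics/c1.png",np.hstack([cv2.resize(a[150:330,130:530],(400,180)),cv2.resize(b[100:420,200:450],(250,320))[:180]]) if 0 else b)
s=robot.state();print(s["tcp_pos"],s["width"],s["force"])
E
```

```text
[0.53472545 0.09998628 0.17801581] 0.04413490660892102 [-0.54054551  0.94095859 -2.09294829]
```

View pics/c1.png

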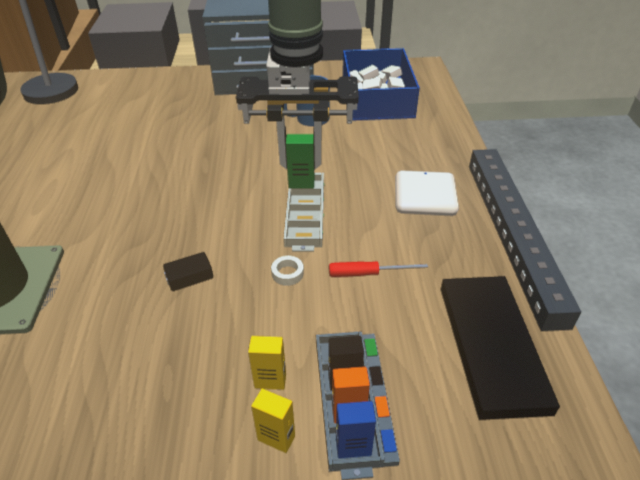

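The side view shows green held upright over the white rack at about (300,165), with black, orange and blue still in the old rack. Lowering now.

Call:
move_arm(
  jaw=[4, 4, 4, 4, 4, 4, 4, 4, 4, 4, 4],
  slide=[
    [0, 0, -2],
    [0, 0, -5],
    [0, 0, -8],
    [0, 0, -10],
    [0, 0, -11],
    [0, 0, -11.4],
    [0, 0, -11.6],
    [0, 0, -11.8],
    [0, 0, -11.9],
    [0, 0, -11.9],
    [0, 0, -11.9],
  ],
  spin=[0, 0, 0, 0, 0, 0, 0, 0, 0, 0, 0],
)

```text
time_s: 6.5
tcp_pos: [0.5353, 0.1008, 0.06]
orientation: [0.732, 0.682, 0.0, 0.0]
force: [-0.4, 0.2, -1.9]
width: 0.0438
finger_force: 25.0
```

Call:
move_arm(
  jaw=[4, 4, 4, 4],
  slide=[
    [0, 0, -0.1],
    [0, 0, -0.2],
    [0, 0, -0.2],
    [0, 0, -0.2],
  ],
  spin=[0, 0, 0, 0],
)

```text
time_s: 6.9
tcp_pos: [0.5354, 0.1008, 0.0594]
orientation: [0.732, 0.682, 0.0, 0.0]
force: [-4.4, -0.6, 8.2]
width: 0.0441
finger_force: 25.0
```

Call:
move_arm(
  jaw=[6.4, 6.4, 6.4, 6.4, 6.4, 6.4, 6.4, 6.4, 6.4, 6.4, 6.4, 6.4, 6.4, 6.4, 6.4, 6.4, 6.4, 6.4, 6.4, 6.4],
  slide=[
    [0, 0, 0],
    [0, 0, 0],
    [0, 0, 0],
    [0, 0, 0],
    [0, 0, 3],
    [0, 0, 7],
    [0, 0, 11],
    [0, 0, 13],
    [0.7, -4, 13],
    [1.3, -8, 13],
    [2, -12, 13],
    [2.7, -16, 13],
    [3.4, -20, 13],
    [4, -24, 13],
    [4.4, -28, 13],
    [4.7, -31.7, 13],
    [4.7, -31.7, 13],
    [4.7, -31.7, 13],
    [4.7, -31.7, 13],
    [4.7, -31.7, 13],
  ],
  spin=[0, 0, 0, 0, 0, 0, 0, 0, 0, 1, 2, 3, 4, 5, 5.9, 5.9, 5.9, 5.9, 5.9, 5.9],
)

```text
time_s: 8.9
tcp_pos: [0.5818, -0.2148, 0.1873]
orientation: [0.695, 0.719, 0.0, -0.0]
force: [-0.0, -0.6, -0.1]
width: 0.0642
finger_force: 0.0
```

```bash
python3 - <<'E'
from h import *
a=robot.grab_frame("top");b=robot.grab_frame("side")
A=warp("top",a,.022,.46,.62,.05,.3,1600)
B=cv2.resize(b[120:260,270:340],None,fx=3,fy=3,interpolation=cv2.INTER_CUBIC)
h=max(A.shape[0],B.shape[0]);P=lambda i:np.pad(i,((0,h-i.shape[0]),(0,0),(0,0)))
cv2.imwrite("pics/g1.png",np.hstack([P(A),P(B)]))
H=cv2.cvtColor(a,cv2.COLOR_BGR2HSV)
for c in blobs(cv2.inRange(H,(45,120,110),(80,255,255))): print(cv2.minAreaRect(c),np.round(ray("top",cv2.minAreaRect(c)[0],.095),4))
print(robot.state()["tcp_pos"])
E
```

```text
((254.81198120117188, 262.8208312988281), (16.49671173095703, 26.1419677734375), 3.814074993133545) [0.5344 0.0997]
((411.0, 214.0), (8.0, 16.0), 90.0) [ 0.6112 -0.1538]
[ 0.5819607  -0.21497505  0.18752902]
```

View pics/g1.png

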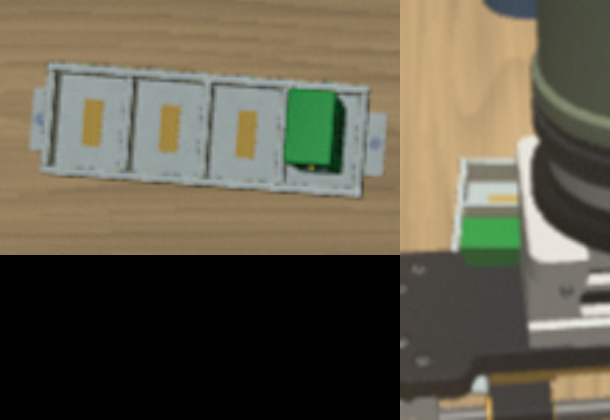

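Green stands square in the rightmost white slot: top centre (0.534, 0.100), target (0.535, 0.100), top pixel (255,263). Next is black.

Call:
move_arm(
  jaw=[6.4, 6.4, 6.4, 6.4, 6.4, 6.4, 6.4, 6.4, 4, 4, 4, 4, 4, 4, 4, 4],
  slide=[
    [0.1, -0.2, -3],
    [0.1, -0.2, -6],
    [0.1, -0.2, -9],
    [0.1, -0.2, -12],
    [0.1, -0.2, -12.8],
    [0.1, -0.2, -12.8],
    [0.1, -0.2, -12.8],
    [0.1, -0.2, -12.8],
    [0.1, -0.2, -12.8],
    [0.1, -0.2, -12.8],
    [0.1, -0.2, -12.8],
    [0.1, -0.2, -12.8],
    [0.1, -0.2, -12.8],
    [0.1, -0.2, -12.8],
    [0.1, -0.2, -12.8],
    [0.1, -0.2, -12.8],
  ],
  spin=[0, 0, 0, 0, 0, 0, 0, 0, 0, 0, 0, 0, 0, 0, 0, 0],
)

```text
time_s: 10.6
tcp_pos: [0.5832, -0.2186, 0.0602]
orientation: [0.696, 0.718, 0.0, 0.0]
force: [-0.5, -0.0, 4.3]
width: 0.0438
finger_force: 25.0
```

Call:
move_arm(
  jaw=[4, 4, 4, 4, 4, 4, 4, 4, 4, 4, 4, 4, 4, 4, 4, 4, 4, 4, 4, 4],
  slide=[
    [0, 0, 1],
    [0, 0, 4],
    [0, 0, 8],
    [0, 0, 11],
    [0, 0, 12],
    [0, 0, 12],
    [-0.3, 2, 12],
    [-0.7, 5, 12],
    [-1.1, 9, 12],
    [-1.6, 13, 12],
    [-2.1, 17, 12],
    [-2.6, 21, 12],
    [-3.1, 25, 12],
    [-3.6, 29, 12],
    [-4, 32, 12],
    [-4.3, 35, 12],
    [-4.5, 36.6, 12],
    [-4.5, 36.6, 12],
    [-4.5, 36.6, 12],
    [-4.5, 36.6, 12],
  ],
  spin=[0, 0, 0, 0, 0, 0, 0, 0, -1, -2, -3, -4, -5, -5.9, -5.9, -5.9, -5.9, -5.9, -5.9, -5.9],
)

```text
time_s: 12.6
tcp_pos: [0.5378, 0.1465, 0.1789]
orientation: [0.732, 0.681, -0.001, -0.0]
force: [0.3, -0.5, -1.6]
width: 0.044
finger_force: 25.0
```

Call:
move_arm(
  jaw=[4, 4, 4, 4, 4, 4, 4, 4, 4, 4, 4],
  slide=[
    [0, 0, -2],
    [0, 0, -5],
    [0, 0, -8],
    [0, 0, -10],
    [0, 0, -11],
    [0, 0, -11.4],
    [0, 0, -11.6],
    [0, 0, -11.8],
    [0, 0, -11.9],
    [0, 0, -11.9],
    [0, 0, -11.9],
  ],
  spin=[0, 0, 0, 0, 0, 0, 0, 0, 0, 0, 0],
)

```text
time_s: 13.7
tcp_pos: [0.5382, 0.1478, 0.061]
orientation: [0.732, 0.682, 0.0, 0.0]
force: [0.1, 0.3, -2.2]
width: 0.0439
finger_force: 25.0
```

Call:
move_arm(
  jaw=[4, 4, 4, 4],
  slide=[
    [0, 0, -0.1],
    [0, 0, -0.2],
    [0, 0, -0.2],
    [0, 0, -0.2],
  ],
  spin=[0, 0, 0, 0],
)

```text
time_s: 14.1
tcp_pos: [0.5384, 0.1478, 0.0601]
orientation: [0.732, 0.682, 0.0, 0.0]
force: [-3.1, -0.5, 6.5]
width: 0.0438
finger_force: 25.0
```

Call:
move_arm(
  jaw=[6.4, 6.4, 6.4, 6.4, 6.4, 6.4, 6.4, 6.4, 6.4, 6.4, 6.4, 6.4, 6.4, 6.4, 6.4, 6.4, 6.4, 6.4, 6.4, 6.4],
  slide=[
    [0, 0, 0],
    [0, 0, 0],
    [0, 0, 0],
    [0, 0, 0],
    [0, 0, 3],
    [0, 0, 7],
    [0, 0, 11],
    [0, 0, 13],
    [0.5, -4, 13],
    [1, -8, 13],
    [1.5, -12, 13],
    [2, -16, 13],
    [2.5, -20, 13],
    [3, -24, 13],
    [3.5, -29, 13],
    [4, -34, 13],
    [4.6, -38, 13],
    [4.6, -41.4, 13],
    [4.6, -41.4, 13],
    [4.6, -41.4, 13],
  ],
  spin=[0, 0, 0, 0, 0, 0, 0, 0, 0, 1, 2, 3, 4, 5, 5.9, 5.9, 5.9, 5.9, 5.9, 5.9],
)

```text
time_s: 16.1
tcp_pos: [0.5835, -0.2667, 0.1878]
orientation: [0.696, 0.718, 0.0, -0.001]
force: [-0.5, 0.9, -0.3]
width: 0.0642
finger_force: 0.0
```

Call:
move_arm(
  jaw=[6.4, 6.4],
  slide=[
    [0, 0, 0],
    [0, 0, 0],
  ],
  spin=[0, 0],
)

```text
time_s: 16.3
tcp_pos: [0.584, -0.2646, 0.1884]
orientation: [0.695, 0.719, 0.0, -0.0]
force: [-0.7, -0.1, 0.4]
width: 0.0641
finger_force: 0.0
```

Call:
move_arm(
  jaw=[6.4, 6.4, 6.4, 6.4, 6.4, 6.4, 6.4, 6.4, 4, 4, 4, 4, 4, 4, 4, 4],
  slide=[
    [0, -0.1, -3],
    [0, -0.1, -6],
    [0, -0.1, -9],
    [0, -0.1, -12],
    [0, -0.1, -12.9],
    [0, -0.1, -12.9],
    [0, -0.1, -12.9],
    [0, -0.1, -12.9],
    [0, -0.1, -12.9],
    [0, -0.1, -12.9],
    [0, -0.1, -12.9],
    [0, -0.1, -12.9],
    [0, -0.1, -12.9],
    [0, -0.1, -12.9],
    [0, -0.1, -12.9],
    [0, -0.1, -12.9],
  ],
  spin=[0, 0, 0, 0, 0, 0, 0, 0, 0, 0, 0, 0, 0, 0, 0, 0],
)

```text
time_s: 17.9
tcp_pos: [0.5843, -0.2676, 0.0602]
orientation: [0.696, 0.718, 0.0, 0.001]
force: [0.4, 0.8, 5.7]
width: 0.044
finger_force: 25.0
```

```bash
python3 - <<'E'
from h import *
a=robot.grab_frame("top");b=robot.grab_frame("side")
A=warp("top",a,.022,.46,.62,.05,.3,1600)
cv2.imwrite("pics/g2.png",A)
print(robot.state()["tcp_pos"])
E
```

```text
[ 0.58430044 -0.26761537  0.06018509]
```

View pics/g2.png

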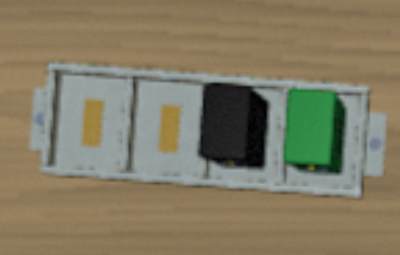

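Black is upright in the second slot from the right, at about (226,125) in the rectified view, spaced correctly from green (312,128). Next is orange.

Call:
move_arm(
  jaw=[4, 4, 4, 4, 4, 4, 4, 4, 4, 4, 4, 4, 4, 4, 4, 4, 4, 4, 4, 4],
  slide=[
    [0, 0, 1],
    [0, 0, 4],
    [0, 0, 8],
    [0, 0, 11],
    [0, 0, 12],
    [-0.2, 2, 12],
    [-0.5, 5, 12],
    [-0.8, 9, 12],
    [-1.2, 13, 12],
    [-1.6, 17, 12],
    [-2, 21, 12],
    [-2.4, 25, 12],
    [-2.8, 29, 12],
    [-3.2, 33, 12],
    [-3.6, 37, 12],
    [-3.9, 41, 12],
    [-4.1, 44, 12],
    [-4.2, 46.4, 12],
    [-4.2, 46.4, 12],
    [-4.2, 46.4, 12],
  ],
  spin=[0, 0, 0, 0, 0, 0, 0, 0, -1, -2, -3, -4, -5, -5.9, -5.9, -5.9, -5.9, -5.9, -5.9, -5.9],
)

```text
time_s: 20.0
tcp_pos: [0.5394, 0.1971, 0.1769]
orientation: [0.731, 0.682, -0.002, -0.001]
force: [-0.3, 0.4, -2.5]
width: 0.0442
finger_force: 25.0
```

Call:
move_arm(
  jaw=[4, 4, 4, 4, 4, 4, 4, 4, 4, 4, 4, 4, 4],
  slide=[
    [0, 0, 0],
    [0, 0, 0],
    [0, 0, -2],
    [0, 0, -5],
    [0, 0, -8],
    [0, 0, -10],
    [0, 0, -11],
    [0, 0, -11.4],
    [0, 0, -11.6],
    [0, 0, -11.8],
    [0, 0, -11.9],
    [0, 0, -11.9],
    [0, 0, -11.9],
  ],
  spin=[0, 0, 0, 0, 0, 0, 0, 0, 0, 0, 0, 0, 0],
)

```text
time_s: 21.3
tcp_pos: [0.5422, 0.1969, 0.061]
orientation: [0.732, 0.682, 0.0, 0.0]
force: [-0.3, 0.5, -2.1]
width: 0.0442
finger_force: 25.0
```

Call:
move_arm(
  jaw=[4, 4, 4, 4],
  slide=[
    [0, 0, -0.1],
    [0, 0, -0.2],
    [0, 0, -0.2],
    [0, 0, -0.2],
  ],
  spin=[0, 0, 0, 0],
)

```text
time_s: 21.7
tcp_pos: [0.5424, 0.1969, 0.0602]
orientation: [0.732, 0.682, 0.0, 0.0]
force: [-2.1, 0.0, 5.7]
width: 0.044
finger_force: 25.0
```

Call:
move_arm(
  jaw=[6.4, 6.4, 6.4, 6.4, 6.4, 6.4, 6.4, 6.4, 6.4, 6.4, 6.4, 6.4, 6.4, 6.4, 6.4, 6.4, 6.4, 6.4, 6.4, 6.4],
  slide=[
    [0, 0, 0],
    [0, 0, 0],
    [0, 0, 0],
    [0, 0, 0],
    [0, 0, 3],
    [0, 0, 7],
    [0, 0, 11],
    [0, 0, 13],
    [0.4, -4, 13],
    [0.8, -8, 13],
    [1.2, -12, 13],
    [1.6, -17, 13],
    [2, -22, 13],
    [2.5, -27, 13],
    [3, -32, 13],
    [3.5, -37, 13],
    [4, -42, 13],
    [4.3, -47, 13],
    [4.3, -51.1, 13],
    [4.3, -51.1, 13],
  ],
  spin=[0, 0, 0, 0, 0, 0, 0, 0, 0, 1, 2, 3, 4, 5, 5.9, 5.9, 5.9, 5.9, 5.9, 5.9],
)

```text
time_s: 23.7
tcp_pos: [0.584, -0.3203, 0.1879]
orientation: [0.698, 0.716, -0.001, 0.001]
force: [0.3, -0.0, 0.7]
width: 0.0637
finger_force: 0.0
```

Call:
move_arm(
  jaw=[6.4, 6.4, 6.4],
  slide=[
    [0, 0, 0],
    [0, 0, 0],
    [0, 0, 0],
  ],
  spin=[0, 0, 0],
)

```text
time_s: 24.0
tcp_pos: [0.5851, -0.3124, 0.1884]
orientation: [0.695, 0.719, 0.0, -0.0]
force: [0.0, 0.1, 0.3]
width: 0.0641
finger_force: 0.0
```

Call:
move_arm(
  jaw=[6.4, 6.4, 6.4, 6.4, 6.4, 6.4, 6.4, 6.4, 4, 4, 4, 4, 4, 4, 4, 4],
  slide=[
    [0, -0.1, -3],
    [0, -0.1, -6],
    [0, -0.1, -9],
    [0, -0.1, -12],
    [0, -0.1, -12.9],
    [0, -0.1, -12.9],
    [0, -0.1, -12.9],
    [0, -0.1, -12.9],
    [0, -0.1, -12.9],
    [0, -0.1, -12.9],
    [0, -0.1, -12.9],
    [0, -0.1, -12.9],
    [0, -0.1, -12.9],
    [0, -0.1, -12.9],
    [0, -0.1, -12.9],
    [0, -0.1, -12.9],
  ],
  spin=[0, 0, 0, 0, 0, 0, 0, 0, 0, 0, 0, 0, 0, 0, 0, 0],
)

```text
time_s: 25.6
tcp_pos: [0.5854, -0.3157, 0.0603]
orientation: [0.696, 0.718, 0.0, 0.001]
force: [0.7, -0.2, 5.0]
width: 0.044
finger_force: 25.0
```

Call:
move_arm(
  jaw=[4, 4, 4, 4, 4, 4, 4, 4, 4, 4, 4, 4, 4, 4, 4, 4, 4, 4, 4, 4],
  slide=[
    [0, 0, 1],
    [0, 0, 4],
    [0, 0, 8],
    [0, 0, 11],
    [0, 0, 12],
    [-0.2, 2, 12],
    [-0.5, 5, 12],
    [-0.8, 9, 12],
    [-1.1, 13, 12],
    [-1.4, 17, 12],
    [-1.7, 21, 12],
    [-2, 25, 12],
    [-2.3, 29, 12],
    [-2.6, 33, 12],
    [-2.9, 37, 12],
    [-3.2, 41, 12],
    [-3.5, 45, 12],
    [-3.8, 49, 12],
    [-4, 53, 12],
    [-4, 56.2, 12],
  ],
  spin=[0, 0, 0, 0, 0, 0, 0, 0, -1, -2, -3, -4, -5, -5.9, -5.9, -5.9, -5.9, -5.9, -5.9, -5.9],
)

```text
time_s: 27.6
tcp_pos: [0.5427, 0.2484, 0.1771]
orientation: [0.731, 0.682, -0.002, -0.001]
force: [1.0, -0.0, -1.9]
width: 0.0438
finger_force: 25.0
```

Call:
move_arm(
  jaw=[4, 4, 4, 4, 4, 4, 4, 4, 4, 4, 4, 4, 4, 4, 4],
  slide=[
    [0, 0, 0],
    [0, 0, 0],
    [0, 0, 0],
    [0, 0, 0],
    [0, 0, -2],
    [0, 0, -5],
    [0, 0, -8],
    [0, 0, -10],
    [0, 0, -11],
    [0, 0, -11.4],
    [0, 0, -11.6],
    [0, 0, -11.8],
    [0, 0, -11.9],
    [0, 0, -11.9],
    [0, 0, -11.9],
  ],
  spin=[0, 0, 0, 0, 0, 0, 0, 0, 0, 0, 0, 0, 0, 0, 0],
)

```text
time_s: 29.1
tcp_pos: [0.5452, 0.2469, 0.061]
orientation: [0.732, 0.682, 0.0, 0.0]
force: [0.4, -1.1, -1.9]
width: 0.0442
finger_force: 25.0
```

Call:
move_arm(
  jaw=[4, 4, 4, 4],
  slide=[
    [0, 0, -0.1],
    [0, 0, -0.2],
    [0, 0, -0.2],
    [0, 0, -0.2],
  ],
  spin=[0, 0, 0, 0],
)

```text
time_s: 29.5
tcp_pos: [0.5453, 0.247, 0.0602]
orientation: [0.732, 0.682, 0.0, 0.0]
force: [-2.6, -1.4, 7.1]
width: 0.0438
finger_force: 25.0
```

Release and retreat towards the middle.

Call:
move_arm(
  jaw=[6.4, 6.4, 6.4, 6.4, 6.4, 6.4, 6.4, 6.4, 6.4, 6.4, 6.4, 6.4, 6.4, 6.4, 6.4, 6.4, 6.4, 6.4, 6.4],
  slide=[
    [0, 0, 0],
    [0, 0, 0],
    [0, 0, 0],
    [0, 0, 0],
    [0, 0, 3],
    [0, 0, 7],
    [0, 0, 11],
    [0, 0, 14],
    [0, -4, 15],
    [0, -8, 15],
    [0, -12, 15],
    [0, -17, 15],
    [0, -22, 15],
    [0, -27, 15],
    [0, -32, 15],
    [0, -37, 15],
    [0, -42, 15],
    [0, -42, 15],
    [0, -42, 15],
  ],
  spin=[0, 0, 0, 0, 0, 0, 0, 0, 0, 0, 0, 0, 0, 0, 0, 0, 0, 0, 0],
)

```text
time_s: 31.4
tcp_pos: [0.5445, -0.1743, 0.2081]
orientation: [0.733, 0.68, 0.0, -0.001]
force: [0.1, -0.1, 0.6]
width: 0.0643
finger_force: 0.0
```

```bash
python3 - <<'E'
from h import *
a=robot.grab_frame("top");b=robot.grab_frame("side")
cv2.imwrite("pics/f_side.png",b)
cv2.imwrite("pics/f_top.png",cv2.resize(a[215:315,130:310],None,fx=4,fy=4,interpolation=cv2.INTER_CUBIC))
H=cv2.cvtColor(a,cv2.COLOR_BGR2HSV);H[:200]=0;H[310:]=0;H[:,:150]=0;H[:,290:]=0
for n,lo,hi in(("green",(45,120,110),(80,255,255)),("orange",(5,150,150),(15,255,255)),("blue",(103,150,140),(120,255,255)),("black",(0,0,1),(180,90,52))):
  for c in blobs(cv2.inRange(H,lo,hi),100):
    r=cv2.minAreaRect(c);print(n,np.round(r[0],1),np.round(r[1],1),round(r[2],1),np.round(ray("top",r[0],.095),4))
E
```

```text
green [254.8 262.8] [16.5 26.1] 3.8 [0.5344 0.0997]
orange [194.1 259.2] [16.8 26.7] 4.8 [0.5414 0.1976]
blue [163.5 257.5] [15.8 25.7] 4.8 [0.5446 0.2469]
black [227.5 262.5] [29. 23.] 90.0 [0.5354 0.1437]
```

View pics/f_top.png

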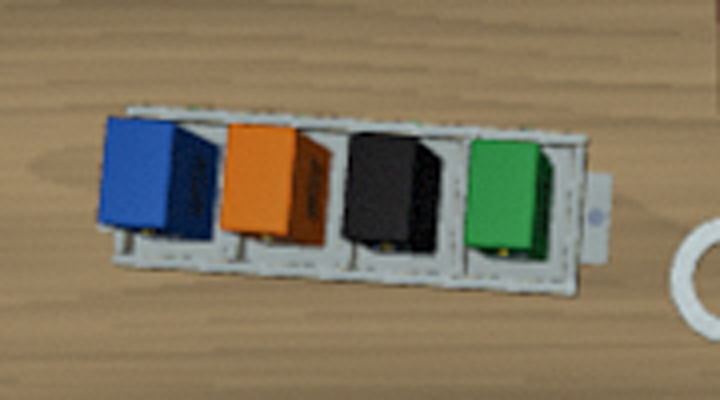

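View pics/f_side.png

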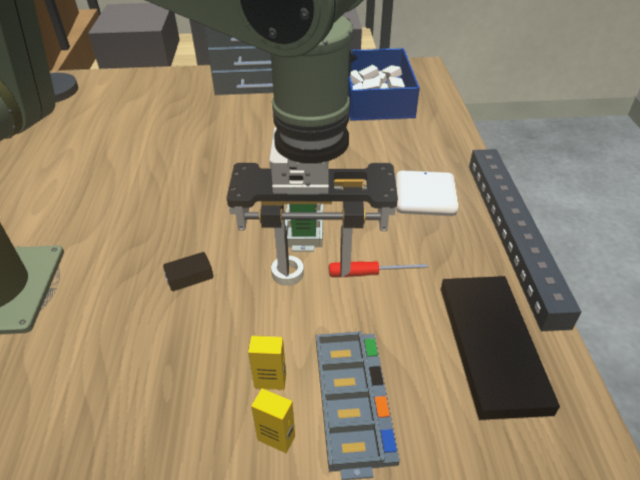

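The top crop shows blue (137,175), orange (258,180), black (378,188) and green (503,195), upright, square and centred. The side view shows the old rack empty and the gripper touching nothing.

```bash
python3 -c "from plant import robot; print(robot.close_job())"
```

```text
the job is handed in; nothing more can be done
None
```

All four modules now stand upright and square in the white rack in reverse order (blue, orange, black, green from left to right), and the job was handed in at about 31.5 s with the gripper clear.

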